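# Set a board under the bench magnifier

## Task

Get the circuit board ready for inspection: lift the ratchet work rest it is mounted on by its platform, click by click, until it sits on notch 5 (its lowest is notch 0), held by its pawl, and swing the magnifier head across until the lens is centred over the big square chip in the middle of the board. Let go of both, and leave the other things on the bench where they are.

Things in the scene. Friction and masses are not known exactly. Their poses are not given: they have to be found in the camera images.
- rest_base: Base of the ratchet work rest, grey steel, fixed to the bench: foot plate 150 x 130 x 10 mm and an upright square guide tube, 110 mm high, in which a toothed steel column slides up and down. Origin on the bench, on the column's axis; +x runs from the platform's front lip to its back, so the lip faces its -x, which is roughly the robot's right; pawl and thumb plate are on its -y side.
- rest (a joint): How far the column with platform and board is raised (m): notch 0 (lowest) 0, each notch 0.012 more, notch 5 at 0.060, notch 6 the last. It starts on notch 0, 1 or 2 and rests up to 1 mm below these values. Lifting takes 7 to 13 N. Each notch clicks in as the column passes it; let down, the column settles on the last notch clicked. Lifted to 0.063-0.070 and let down, it sits on notch 5.
- lip (a point): Middle of the lower front edge of the platform, an aluminium plate 150 mm front to back, 100 mm wide, 6 mm thick, rigid on the column; the edge is 85 mm in front of the column's axis, under the front 55 mm there is only the foot plate. Underside 116 mm above the bench on notch 0, 12 mm more per notch (176 on notch 5). The dark green board, 90 x 90 mm, centred on the column, leaves the front 40 mm free.
- chip (a point): Middle of the top of the big black square chip (26 x 26 mm) in the middle of the board, on the column's axis, 17.6 mm above the platform's underside.
- pawl (a joint): Angle of the spring-loaded pawl (rad): 0 when it is in a notch, up to 0.45 pushed out; as a tooth passes it swings out to about 0.15 and snaps back to 0: one click.
- pawl_thumb (a point): Middle of the top of the thumb plate (22 x 22 mm, steel) at the end of the pawl's release lever, 110 mm from the column's axis on the -y side of the base, 80 mm above the bench. Pressed down by 15 to 20 mm (about 3 N) it takes the pawl out and the column drops, to notch 0 unless let in again: only needed after one click too many.
- mag_arm (a joint): Angle of the magnifier's level arm on its post (rad), growing clockwise seen from above. Friction (2.5 N at the lens) holds it where it is left. It starts at 0.8 to 1.2, swung aside to the left of the work rest (robot's view); over the chip it reads between -0.2 and 0.2, depending on where the rest stands. At 0 the arm points along its stand's own -x.
- lens (a point): Middle of the lens in the magnifier's head, 306 mm above the bench: a white ring 130 mm across, 28 mm high, underside 292 mm and top 320 mm above the bench, with a clear lens of 100 mm. A level arm, 24 mm wide, 301 to 313 mm above the bench, joins the ring to the post. The head passes over the board at any notch; push it by the ring's side.
- mag_pivot (a point): Axis of the arm's swivel on the post (post 18 mm thick, on a round foot 124 mm across), at the lens's height; the lens's middle is 252 mm from it.
- bottle_mid (a point): White plastic bottle, 48 mm across, 120 mm high, standing beside the rest; bystander. Point at half height.
- reel_mid (a point): Component reel lying flat, 124 mm across, 12 mm high; bystander.
- tray_mid (a point): Black divided tray, 110 x 150 x 22 mm; bystander.
- brush_mid (a point): Small brush, 150 mm long, lying; bystander.
- driver_mid (a point): Screwdriver, 150 mm long, lying; bystander.
- tweezers_mid (a point): Steel tweezers, 115 mm long, lying; bystander.
- spare_mid (a point): Small loose circuit board, 70 x 50 mm, lying; bystander.
- jar_mid (a point): Amber jar with a steel lid, 52 mm across, 50 mm high; bystander.

How it is judged:
By the outcome, as a careful person would: the job done as asked, in the order asked, and still so for the second after the job is handed in, with the robot touching nothing.
It also fails if it takes over 58 s, if anything falls off the work surface, if the arm or the gripper's body presses on something with over 40 N, if the wrist force passes 120 N, or if a joint passes its speed limit or range.

## Robot

A 6-joint arm with a two-finger parallel gripper is mounted at the origin on the work surface. World frame = base frame: x ahead of the robot, y to its left, z up, the work surface at z = 0. Lengths are in mm, angles in degrees, forces in N, time in s.
With the tool pointing down it reaches from about 350 to 850 mm from the base axis. Payload 8.1 kg.
Tool frame: the origin (TCP) lies on the centre line of the jaws, within the pads' length; the fingertips stand 19 mm ahead of it and the grasp point (between the pads) is the TCP; z points along the fingers, y is the line along which they close (so a half turn about z gives the same grasp; the last joint's range is limited). The gripper opens to 85 mm and grips with 20 to 120 N. Pads are 22 mm wide; open, the fingers measure 114 mm over their backs; the gripper's body (76 mm by 85 mm) begins 54 mm behind the grasp point. The pads swing forward as they close: fully open they stand 13 mm farther back than shut.
Start: joints at [-74.909, 7.471, 85.268, -0, 87.261, -4.893], TCP at [205.082, -563.868, 250.292] pointing down, gripper open.
Joint ranges: [-169.43, 169.43], [-51.17, 129.36], [1.28, 143.12], [-76.62, 256.62], [0, 156.53], [-152.29, 152.29]. Speed limits (degrees/s): [136.94, 136.94, 159.86, 180, 180, 180].

## Interface

Orientations are given as [roll, pitch, yaw] about the fixed x, y, z axes, in that order (R = Rz(yaw) Ry(pitch) Rx(roll)).
In Python, from bench import r gives the robot as it stands. The module is installed in compiled form; this text tells all that it offers.
- The arm moves only by the tool servo_tool, never from a script. Its arguments are lists of equal length, an entry for each row: "fingers": the finger opening in m, from 0 to 0.0854; "linear": the shift along the tool's x, y, z in m, a list of three; "rotation": the turn, a rotation vector about the tool's x, y, z in degrees, a list of three. A call has 1 to 10 rows; each row is the pose to reach, as a shift and turn from the pose commanded when the call began, along the tool's axes at that moment; what a row does not reach only later rows make up. A row lasts 1/10 s, in which the tool goes at most 50 mm and 8.59 degrees, less where a joint would pass 70% of its speed; a pose out of reach is approached as far as the arm can. A call with a gripper value outside its range is refused whole. The fingers move at their own pace and stop on an object; "force" is the grip in N (left out, the last holds). Time passes only in rows, so rows that repeat a pose let the fingers close. It gives the time, the measured TCP pose, the force, the opening and the grip force at its end, in the units of the state.
- r.sense(): the state, without advancing time (a new reading comes with each control period).
- r.snapshot(name): name is "side" or "top"; returns a dict with "frame" (384x512x3 uint8, red, green, blue), "fx", "fy", "cx", "cy" (pixels), "k1" (the pictures are not rectified: a ray, as slopes to the right and down, at radius r is drawn at 1 + k1 r^2 times it, then the intrinsics apply), "camera_from_world" (4x4, takes a point from world to camera coordinates). Camera axes: x right, y up, looking along -z (the intrinsics and any distortion apply to the point x, -y, -z); pixel columns grow to the right and rows downward; lengths in mm; the calibration is good to about 2 mm. A picture is of the moment at which its call begins. There is no depth.
- r.hand_in(): hands the job in; it is judged then, once.
The state is a dict: "time": time; "joint_pos": joint angles; "qd": joint speeds; "joint_efforts": joint torques, N m; "tool_pos": TCP position; "tcp_rot": TCP orientation; "ft_force": force on the tool from outside, world axes, zero at the start; "wrist_torque": the same for the moment, N m; "finger_gap": finger opening in mm; "grip_force": force on a finger pad.
Only numpy, scipy, OpenCV 4.12 (cv2) and the standard library are available. Lean on these libraries where they do the work, as an engineer would, in place of code of your own. Each camera call takes 0.05 s, during which the arm holds its last target. There are 200 camera calls.

## Working session

There is one attempt and no reset: what is moved stays moved. The work goes in short steps, Python scripts to look and compute and a tool call to move; the robot and the scene stay as the last step left them, time stands still between calls to the robot, and variables do not carry over. Pictures are saved under pics/ and viewed, at most 11 in all, crops included, and the job is handed in when it is done.

Besides the shell and the picture viewer there is one more tool, called after "Call:" as name(argument=value, ...) on one line, values as JSON. servo_tool: Moves the arm, as the interface text tells. Its arguments: {"type":"object","properties":{"fingers":{"type":"array","items":{"type":"number"}},"linear":{"type":"array","items":{"type":"array","items":{"type":"number"}}},"rotation":{"type":"array","items":{"type":"array","items":{"type":"number"}}},"force":{"type":"number"}},"required":["fingers","linear","rotation"]}

```bash
mkdir -p pics; cat > h.py <<'E'
import numpy as np, cv2, json
from bench import r
def snap(name,fn=None):
    s=r.snapshot(name)
    if fn: cv2.imwrite('pics/'+fn,cv2.cvtColor(s['frame'],cv2.COLOR_RGB2BGR))
    return s
def ray(s,u,v):
    xd=np.array([(u-s['cx'])/s['fx'],(v-s['cy'])/s['fy']]);x=xd.copy()
    for _ in range(30): x=xd/(1+s['k1']*(x@x))
    T=np.array(s['camera_from_world']);R=T[:3,:3];t=T[:3,3]
    return -R.T@t, R.T@np.array([x[0],-x[1],-1])
def atz(s,u,v,z):
    o,d=ray(s,u,v);return (o+d*(z-o[2])/d[2]).round(1)
def proj(s,p):
    T=np.array(s['camera_from_world']);c=T[:3,:3]@np.array(p,float)+T[:3,3]
    x=np.array([c[0],-c[1]])/-c[2];x=x*(1+s['k1']*(x@x))
    return np.array([s['cx']+s['fx']*x[0],s['cy']+s['fy']*x[1]]).round(1)
E
python3 - <<'E'
from h import *
for n in('top','side'):
    s=snap(n,n+'1.png');print(n,ray(s,256,192))
print(r.sense())
E
```

```text
top (array([ 446.99437686,    1.96557419, 1337.31892229]), array([ 0.09966786,  0.01137388, -0.99504384]))
side (array([ 916.08544377,  408.38224073, 1288.87017306]), array([-0.30932296, -0.32874141, -0.89233895]))
{'time': 0.1, 'joint_pos': array([-7.49084258e+01,  7.50893289e+00,  8.53246593e+01,  8.09861014e-04,
        8.72608536e+01, -4.89153285e+00]), 'qd': array([-0.07059468, -0.10632048, -0.1400498 , -0.03017744, -0.02347135,
        0.17077758]), 'joint_efforts': array([ 1.32339697e-03, -5.70950174e+01, -5.01942015e+01, -1.16773908e-04,
        8.07938719e-03,  4.82338658e-05]), 'tool_pos': array([ 204.96445202, -563.40879435,  249.35304302]), 'tcp_rot': array([-1.79905967e+02, -8.85928530e-03,  1.99830604e+01]), 'ft_force': array([ 0.51984666, -0.40981784, -0.3400413 ]), 'wrist_torque': array([-0.01686074, -0.06269685,  0.03937566]), 'grip_force': 0.0, 'finger_gap': 85.22674023585817}
```

View pics/top1.png

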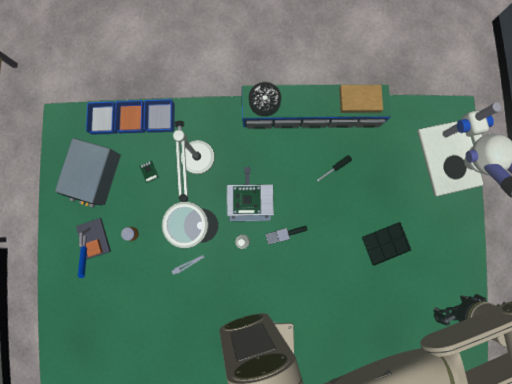

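View pics/side1.png

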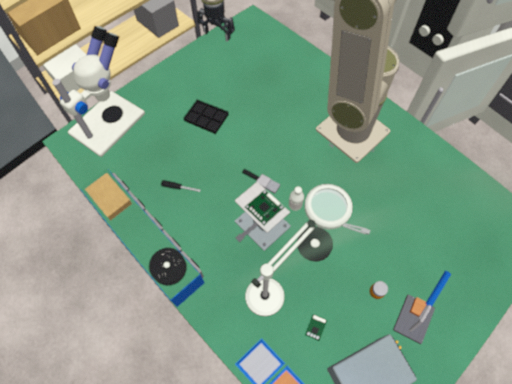

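The top picture shows the rest at about (250,200), lip on the right at column 273 and thumb plate at (247,170). The lens ring is at (185,225), the magnifier foot at (198,157) and the bottle at (242,242). I'll enlarge both views to measure.

```bash
python3 - <<'E'
import cv2
a=cv2.imread('pics/top1.png')[110:260,150:320];cv2.imwrite('pics/c1.png',cv2.resize(a,None,fx=4,fy=4,interpolation=cv2.INTER_CUBIC)[:600])
a=cv2.imread('pics/side1.png')[160:310,200:370];cv2.imwrite('pics/c2.png',cv2.resize(a,None,fx=4,fy=4,interpolation=cv2.INTER_CUBIC)[:600])
E
```

```text
(no output)
```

View pics/c1.png

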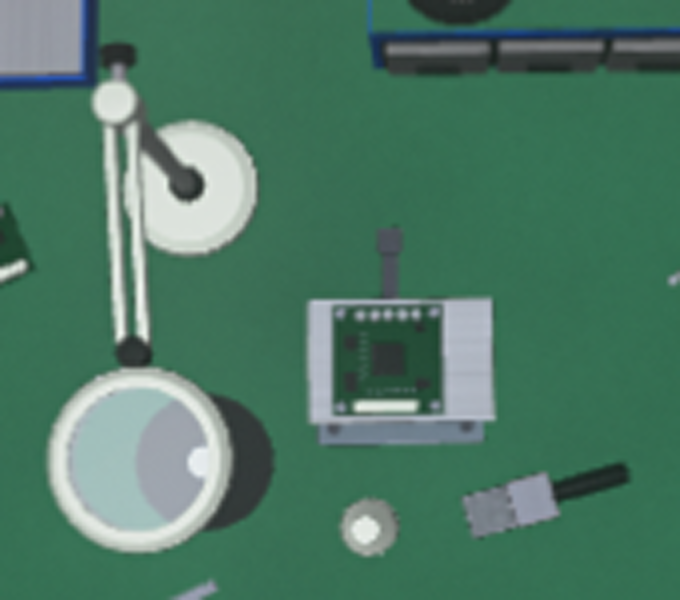

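View pics/c2.png

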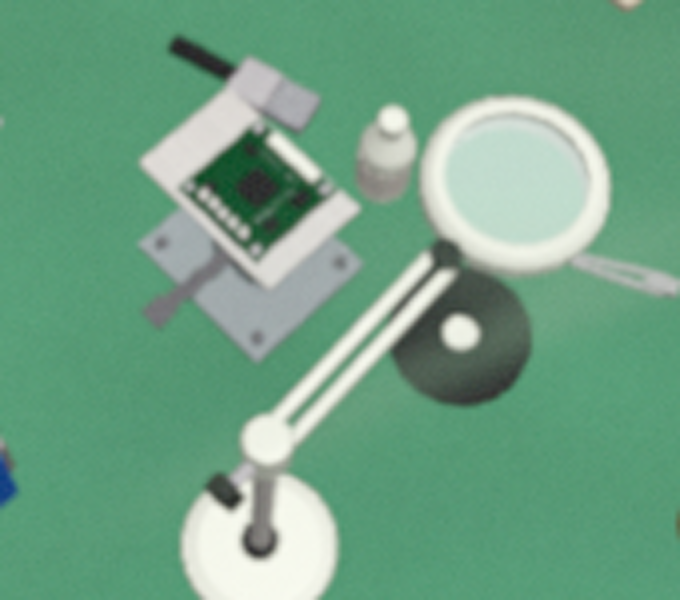

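```bash
cat >> h.py <<'E'
def tri(a,b):
    (o1,d1),(o2,d2)=a,b
    M=np.stack([d1,-d2],1);k=np.linalg.lstsq(M,o2-o1,rcond=None)[0]
    p,q=o1+d1*k[0],o2+d2*k[1];return ((p+q)/2).round(1),np.linalg.norm(p-q).round(1)
E
python3 - <<'E'
from h import *
t=r.snapshot('top');s=r.snapshot('side')
T=lambda u,v:(u/4+150-.375,v/4+110-.375)
S=lambda u,v:(u/4+200-.375,v/4+160-.375)
pts=dict(chip=((388,358),(258,186)),lens=((140,460),(515,183)),piv=((115,101),(269,440)),
 lipfar=((491,299),(138,163)),lipnear=((494,419),(238,84)),backfar=((308,300),(267,289)),backnear=((308,422),(360,207)),thumb=((389,240),(163,312)),bottletop=((365,528),(394,118)))
for k,(a,b) in pts.items(): print(k,*tri(ray(t,*T(*a)),ray(s,*S(*b))))
print('lens@306',atz(t,*T(140,460),306),atz(s,*S(515,183),306),'thumb80',atz(t,*T(389,240),80),atz(s,*S(163,312),80))
print('piv@318',atz(t,*T(115,101),318),atz(s,*S(269,440),318))
for n in range(3):
  z=133.6+12*n;print(n,atz(t,*T(388,358),z),atz(s,*S(258,186),z))
print('brush',atz(t,*T(465,510),10),atz(t,*T(628,470),10),atz(t,*T(550,475),10),'reel',atz(s,*S(460,332),12))
E
```

```text
chip [541.8  46.4 162.2] 1.6
lens [461.8 214.8 311.3] 0.0
piv [713.4 230.1 329. ] 1.4
lipfar [590.9 -38.8 145.4] 1.7
lipnear [489.7 -35.3 155.8] 7.8
backfar [592.2 110.5 148.2] 0.7
backnear [492.3 111.8 151.3] 0.9
thumb [649.7  47.8  81.7] 3.4
bottletop [405.6  68.6 127.7] 1.5
lens@306 [461.9 215.9 306. ] [459.3 213.7 306. ] thumb80 [651.1  46.5  80. ] [648.3  48.6  80. ]
piv@318 [716.7 232.1 318. ] [710.6 228.6 318. ]
0 [544.6  46.9 133.6] [531.8  37.8 133.6]
1 [543.7  46.4 145.6] [535.8  41.7 145.6]
2 [542.7  46.  157.6] [539.8  45.5 157.6]
brush [416.6 -15.5  10. ] [ 449.7 -162.9   10. ] [446.6 -92.5  10. ] reel [461.8 216.9  12. ]
```

Chip height fits notch 2 (underside about 140). The axis is at (541.5, 46), the lip at y≈-39, and pivot to chip is 252 mm, as it should be. I'll hook the lip with the tool level, pointing +y and straddling the plate.

```bash
cat >> h.py <<'E'
from scipy.spatial.transform import Rotation as Ro
def goto(p,zx,xx):
    "shift (m) and rotvec (deg) from the measured pose; zx, xx = world directions of tool z, x"
    s=r.sense();R0=Ro.from_euler('xyz',s['tcp_rot'],degrees=True)
    z=np.array(zx,float);z/=np.linalg.norm(z);x=np.array(xx,float);x-=z*(x@z);x/=np.linalg.norm(x)
    R1=Ro.from_matrix(np.stack([x,np.cross(z,x),z],1))
    print('lin',(R0.inv().apply(np.array(p)-s['tool_pos'])/1000).round(4),'rot',(R0.inv()*R1).as_rotvec(degrees=True).round(2),
     'tcp',s['tool_pos'].round(1),s['tcp_rot'].round(1),'q',s['joint_pos'].round(1),'F',s['ft_force'].round(1),'t',s['time'],s['finger_gap'].round(1))
E
python3 -c "
from h import *
goto([541,-130,200],[0,1,0],[1,0,0])"
```

```text
Traceback (most recent call last):
  File "h.py", line 29, in goto
    'tcp',s['tool_pos'].round(1),s['tcp_rot'].round(1),'q',s['joint_pos'].round(1),'F',s['ft_force'].round(1),'t',s['time'],s['finger_gap'].round(1))
                                                                                                                            ^^^^^^^^^^^^^^^^^^^^^
AttributeError: 'float' object has no attribute 'round'
```

```bash
sed -i "s/s\['finger_gap'\].round(1)/s['finger_gap']/" h.py
python3 -c "
from h import *
goto([541,-130,200],[0,1,0],[1,0,0])"
```

```text
lin [ 0.4639 -0.2926  0.05  ] rot [88.94 15.68 15.67] tcp [ 205.  -563.6  249.6] [-179.9   -0.    20. ] q [-74.9   7.5  85.3   0.   87.3  -4.9] F [ 0.1 -0.1  0.1] t 0.2 85.37316110122867
```

Call:
servo_tool(fingers=[0.04, 0.04, 0.04, 0.04, 0.04, 0.04], linear=[[0.464, -0.293, 0.05], [0.464, -0.293, 0.05], [0.464, -0.293, 0.05], [0.464, -0.293, 0.05], [0.464, -0.293, 0.05], [0.464, -0.293, 0.05]], rotation=[[88.9, 15.7, 15.7], [88.9, 15.7, 15.7], [88.9, 15.7, 15.7], [88.9, 15.7, 15.7], [88.9, 15.7, 15.7], [88.9, 15.7, 15.7]])

```text
time: 0.8
tool_pos: [389.2, -326.7, 223.5]
tcp_rot: [-129.1, -4.1, 8.5]
ft_force: [-0.7, 0.5, -1.1]
finger_gap: 40.0
grip_force: 0.0
```

```bash
python3 -c "
from h import *
goto([541,-130,200],[0,1,0],[1,0,0])"
```

```text
lin [ 0.1772 -0.0804  0.1563] rot [38.72  6.81  6.81] tcp [ 389.2 -326.7  223.5] [-129.1   -4.1    8.5] q [-59.2  32.5  70.9  23.4 122.4  24.6] F [-0.7  0.5 -1.1] t 0.8 40.01567027933121
```

Call:
servo_tool(fingers=[0.04, 0.04, 0.04, 0.04, 0.04, 0.04, 0.04], linear=[[0.177, -0.08, 0.156], [0.177, -0.08, 0.156], [0.177, -0.08, 0.156], [0.177, -0.08, 0.156], [0.177, -0.08, 0.156], [0.177, -0.08, 0.156], [0.177, -0.08, 0.156]], rotation=[[38.7, 6.8, 6.8], [38.7, 6.8, 6.8], [38.7, 6.8, 6.8], [38.7, 6.8, 6.8], [38.7, 6.8, 6.8], [38.7, 6.8, 6.8], [38.7, 6.8, 6.8]])

```text
time: 1.5
tool_pos: [539.3, -129.9, 197.3]
tcp_rot: [-90.2, 0.1, 0.2]
ft_force: [-0.2, -1.2, 0.3]
finger_gap: 40.0
grip_force: 0.0
```

```bash
python3 -c "
from h import *
goto([541,-85,143],[0,1,0],[1,0,0]);snap('side','s2.png')"
```

```text
lin [0.0019 0.0542 0.0451] rot [ 0.16  0.19 -0.07] tcp [ 539.3 -129.9  197.3] [-90.2   0.1   0.2] q [-45.4  51.   71.9  60.8 126.8  47.2] F [-0.2 -1.2  0.3] t 1.5 40.03733201944847
```

View pics/s2.png

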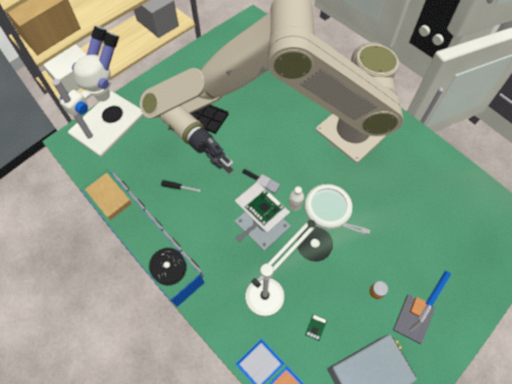

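The gripper is level in front of the lip at (225,165), with fingers open and clear of everything. Next I'll lower it and advance astride the plate.

Call:
servo_tool(fingers=[0.04, 0.04, 0.04, 0.04, 0.04, 0.04, 0.04, 0.04, 0.04, 0.04], linear=[[0.002, 0.027, 0], [0.002, 0.054, 0.01], [0.002, 0.054, 0.02], [0.002, 0.054, 0.04], [0.002, 0.054, 0.06], [0.002, 0.054, 0.075], [0.002, 0.054, 0.09], [0.002, 0.054, 0.1], [0.002, 0.054, 0.1], [0.002, 0.054, 0.1]], rotation=[[0.2, 0.2, -0.1], [0.2, 0.2, -0.1], [0.2, 0.2, -0.1], [0.2, 0.2, -0.1], [0.2, 0.2, -0.1], [0.2, 0.2, -0.1], [0.2, 0.2, -0.1], [0.2, 0.2, -0.1], [0.2, 0.2, -0.1], [0.2, 0.2, -0.1]])

```text
time: 2.55
tool_pos: [541.7, -32.0, 144.8]
tcp_rot: [-90.1, -0.2, -0.2]
ft_force: [0.1, 0.6, 0.3]
finger_gap: 39.9
grip_force: 0.0
```

```bash
python3 -c "
from h import *
goto([541,-28,160],[0,1,0],[1,0,0])
s=snap('side');f=s['frame'][:,:,::-1][130:270,180:330];cv2.imwrite('pics/s3.png',cv2.resize(f,None,fx=4,fy=4,interpolation=cv2.INTER_CUBIC))"
```

```text
lin [-0.0006 -0.0153  0.004 ] rot [ 0.1  -0.15  0.21] tcp [541.7 -32.  144.8] [-90.1  -0.2  -0.2] q [-39.4  49.8  81.4  61.6 118.3  41.2] F [0.1 0.6 0.3] t 2.55 39.927509644274174
```

View pics/s3.png

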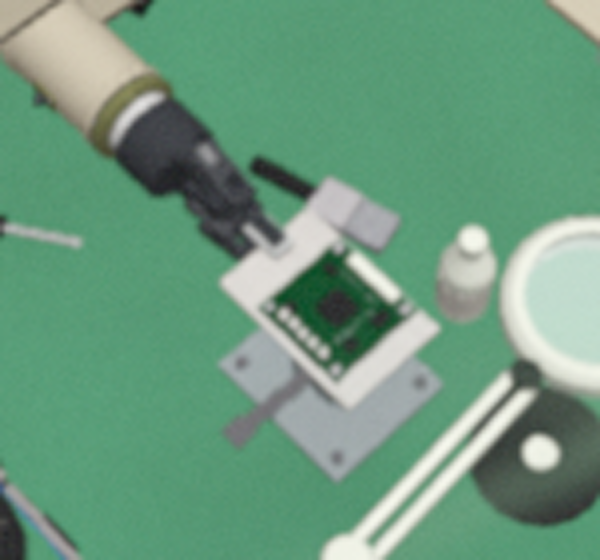

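The plate lies between the fingers: the upper one shows above the lip at (275,240) and the lower one is hidden beneath. I'll raise slowly to find contact.

Call:
servo_tool(fingers=[0.04, 0.04, 0.04, 0.04], linear=[[0, -0.006, 0], [0, -0.011, 0], [0, -0.013, 0], [0, -0.013, 0]], rotation=[[0, 0, 0], [0, 0, 0], [0, 0, 0], [0, 0, 0]])

```text
time: 3.0
tool_pos: [541.7, -32.0, 157.7]
tcp_rot: [-90.1, -0.2, -0.2]
ft_force: [-0.4, 0.6, 0.8]
finger_gap: 40.1
grip_force: 0.0
```

Call:
servo_tool(fingers=[0.04, 0.04], linear=[[0, -0.002, 0], [0, -0.002, 0]], rotation=[[0, 0, 0], [0, 0, 0]])

```text
time: 3.2
tool_pos: [541.5, -31.6, 159.2]
tcp_rot: [-90.1, -0.2, -0.1]
ft_force: [0.5, -0.1, -0.8]
finger_gap: 40.1
grip_force: 0.0
```

Call:
servo_tool(fingers=[0.04, 0.04], linear=[[0, -0.002, 0], [0, -0.002, 0]], rotation=[[0, 0, 0], [0, 0, 0]])

```text
time: 3.4
tool_pos: [541.4, -31.6, 160.3]
tcp_rot: [-90.1, -0.1, -0.2]
ft_force: [1.7, -1.1, -8.0]
finger_gap: 40.0
grip_force: 4.5
```

Call:
servo_tool(fingers=[0.04, 0.04], linear=[[0, -0.002, 0], [0, -0.002, 0]], rotation=[[0, 0, 0], [0, 0, 0]])

```text
time: 3.6
tool_pos: [541.4, -31.6, 162.6]
tcp_rot: [-90.1, -0.1, -0.2]
ft_force: [0.6, -1.9, -10.9]
finger_gap: 40.1
grip_force: 5.6
```

Contact came at TCP z≈159.8, so the underside is at about 139.8: notch 2. The target TCP z is about 202.7.

Call:
servo_tool(fingers=[0.04, 0.04, 0.04, 0.04, 0.04, 0.04, 0.04, 0.04, 0.04, 0.04], linear=[[0, -0.005, 0], [0, -0.01, 0], [0, -0.015, 0], [0, -0.02, 0], [0, -0.025, 0], [0, -0.03, 0], [0, -0.034, 0], [0, -0.037, 0], [0, -0.038, 0], [0, -0.038, 0]], rotation=[[0, 0, 0], [0, 0, 0], [0, 0, 0], [0, 0, 0], [0, 0, 0], [0, 0, 0], [0, 0, 0], [0, 0, 0], [0, 0, 0], [0, 0, 0]])

```text
time: 4.6
tool_pos: [541.4, -31.6, 201.7]
tcp_rot: [-90.0, -0.2, -0.1]
ft_force: [1.6, -0.8, -8.5]
finger_gap: 40.2
grip_force: 4.1
```

Call:
servo_tool(fingers=[0.04, 0.04, 0.04, 0.04, 0.04], linear=[[0, 0.002, 0], [0, 0.004, 0], [0, 0.005, 0], [0, 0.005, 0], [0, 0.005, 0]], rotation=[[0, 0, 0], [0, 0, 0], [0, 0, 0], [0, 0, 0], [0, 0, 0]])

```text
time: 5.1
tool_pos: [541.4, -31.6, 196.0]
tcp_rot: [-90.1, -0.1, -0.2]
ft_force: [0.8, -1.7, -9.7]
finger_gap: 40.2
grip_force: 4.5
```

Call:
servo_tool(fingers=[0.04, 0.04, 0.04], linear=[[0, 0.002, 0], [0, 0.003, 0], [0, 0.003, 0]], rotation=[[0, 0, 0], [0, 0, 0], [0, 0, 0]])

```text
time: 5.4
tool_pos: [541.4, -31.7, 193.9]
tcp_rot: [-90.0, -0.2, -0.1]
ft_force: [-0.1, -0.4, 0.6]
finger_gap: 40.2
grip_force: 0.0
```

The load is off at TCP z≈195.5, so notch 5 is holding. I'll centre on the plate and retreat.

Call:
servo_tool(fingers=[0.04, 0.04, 0.04, 0.04, 0.04, 0.04, 0.04, 0.04, 0.04, 0.04], linear=[[0, 0.008, 0], [0, 0.014, 0], [0, 0.014, 0], [0, 0.014, -0.02], [0, 0.014, -0.05], [0, 0.014, -0.08], [0, 0.0, -0.12], [0, -0.05, -0.14], [0, -0.1, -0.15], [0, -0.15, -0.15]], rotation=[[0, 0, 0], [0, 0, 0], [0, 0, 0], [0, 0, 0], [0, 0, 0], [0, 0, 0], [0, 0, 0], [0, 0, 0], [0, 0, 0], [0, 0, 0]])

```text
time: 6.4
tool_pos: [540.2, -182.9, 339.8]
tcp_rot: [-90.0, -0.1, -0.2]
ft_force: [0.3, -0.3, 0.1]
finger_gap: 39.7
grip_force: 0.0
```

```bash
python3 - <<'E'
from h import *
goto([420,-200,450],[0,0,-1],[1,0,0])
for n in('top','side'):
    s=snap(n,n+'4.png')
    u,v=proj(s,[541.5,46,193.6]);print(n,u,v,'notch4/6',proj(s,[541.5,46,181.6]),proj(s,[541.5,46,205.6]))
    a,b=int(v)-38,int(u)-50
    cv2.imwrite(f'pics/{n}4c.png',cv2.resize(s['frame'][a:a+75,b:b+100,::-1],None,fx=4,fy=4,interpolation=cv2.INTER_CUBIC));print(b,a)
a=cv2.imread('pics/top4c.png');b=cv2.imread('pics/side4c.png');cv2.imwrite('pics/both4.png',cv2.hconcat([a,b]))
E
```

```text
lin [-0.1198 -0.1105 -0.0176] rot [-90.    -0.28  -0.09] tcp [ 540.2 -182.9  339.8] [-90.   -0.1  -0.2] q [-48.3  43.4  66.5  69.2 134.4  61.4] F [ 0.3 -0.3  0.1] t 6.4 39.747725338244194
top 246.2 198.6 notch4/6 [246.3 198.9] [246.  198.3]
196 160
side 264.0 201.7 notch4/6 [264.  203.3] [264.1 200. ]
214 163
```

View pics/both4.png

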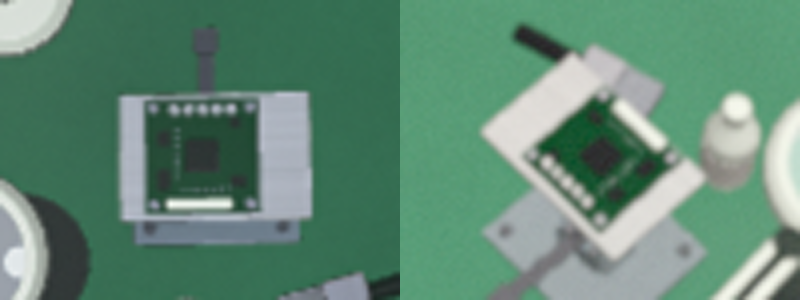

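Both views put the chip at (246.1,197.9) and (263.6,201.4), which matches notch 5. The bystanders haven't moved. Next is the magnifier.

Call:
servo_tool(fingers=[0, 0, 0, 0, 0, 0, 0, 0, 0, 0], linear=[[-0.02, -0.04, -0.01], [-0.12, -0.11, -0.018], [-0.12, -0.11, -0.018], [-0.12, -0.11, -0.018], [-0.12, -0.11, -0.018], [-0.12, -0.11, -0.018], [-0.12, -0.11, -0.018], [-0.12, -0.11, -0.018], [-0.12, -0.11, -0.018], [-0.12, -0.11, -0.018]], rotation=[[-8, 0, 0], [-90, 0, 0], [-90, 0, 0], [-90, 0, 0], [-90, 0, 0], [-90, 0, 0], [-90, 0, 0], [-90, 0, 0], [-90, 0, 0], [-90, 0, 0]])

```text
time: 7.5
tool_pos: [420.1, -199.3, 449.5]
tcp_rot: [-175.8, -0.3, -0.1]
ft_force: [-0.8, 0.4, -0.3]
finger_gap: 0.0
grip_force: 0.0
```

```bash
python3 - <<'E'
from h import *
t=r.snapshot('top');s=r.snapshot('side')
print('chip',atz(t,246.1-.1,197.9-.1,193.6),atz(s,263.6-.1,201.4,193.6))
goto([440,330,440],[0,0,-1],[-.06,1,0])
E
```

```text
chip [544.   46.5 193.6] [542.   44.3 193.6]
lin [ 0.0205 -0.5244  0.0499] rot [ -2.91  -3.77 -93.25] tcp [ 420.6 -196.7  450.9] [-1.758e+02 -4.000e-01  1.000e-01] q [-34.2 -11.5  83.2   4.  110.4  57. ] F [-0.2  0.6  0.3] t 7.6 0.013804342369908592
```

Call:
servo_tool(fingers=[0, 0, 0, 0, 0, 0, 0, 0, 0, 0], linear=[[0.02, -0.524, 0.05], [0.02, -0.524, 0.05], [0.02, -0.524, 0.05], [0.02, -0.524, 0.05], [0.02, -0.524, 0.05], [0.02, -0.524, 0.05], [0.02, -0.524, 0.05], [0.02, -0.524, 0.05], [0.02, -0.524, 0.05], [0.02, -0.524, 0.05]], rotation=[[-2.9, -3.8, -93.2], [-2.9, -3.8, -93.2], [-2.9, -3.8, -93.2], [-2.9, -3.8, -93.2], [-2.9, -3.8, -93.2], [-2.9, -3.8, -93.2], [-2.9, -3.8, -93.2], [-2.9, -3.8, -93.2], [-2.9, -3.8, -93.2], [-2.9, -3.8, -93.2]])

```text
time: 8.6
tool_pos: [440.2, 302.4, 439.5]
tcp_rot: [-179.2, -0.6, 86.1]
ft_force: [1.0, -1.1, 0.1]
finger_gap: 0.3
grip_force: 0.0
```

```bash
python3 - <<'E'
from h import *
goto([457,315,306],[0,0,-1],[-.06,1,0])
E
```

```text
lin [0.0123 0.0178 0.1334] rot [-0.77 -0.65 -7.36] tcp [440.2 302.4 439.5] [-179.2   -0.6   86.1] q [ 28.4  -2.3  75.8   1.  106.9  32.6] F [ 1.  -1.1  0.1] t 8.6 0.3005719820813245
```

Call:
servo_tool(fingers=[0, 0, 0, 0, 0, 0], linear=[[0.012, 0.018, 0.01], [0.012, 0.018, 0.05], [0.012, 0.018, 0.09], [0.012, 0.018, 0.12], [0.012, 0.018, 0.133], [0.012, 0.018, 0.133]], rotation=[[-0.8, -0.6, -7.4], [-0.8, -0.6, -7.4], [-0.8, -0.6, -7.4], [-0.8, -0.6, -7.4], [-0.8, -0.6, -7.4], [-0.8, -0.6, -7.4]])

```text
time: 9.2
tool_pos: [457.3, 311.8, 304.8]
tcp_rot: [-179.9, 0.1, 93.1]
ft_force: [0.6, -0.5, -0.6]
finger_gap: 0.2
grip_force: 0.0
```

```bash
cat >> h.py <<'E'
P=np.array([713.,230.]);C=np.array([543.,45.5])
E
python3 - <<'E'
from h import *
print(np.linalg.norm(P-C))
s=r.sense();R0=Ro.from_euler('xyz',s['tcp_rot'],degrees=True)
goto([457,315,306],[0,0,-1],[-.06,1,0])
a1=np.arctan2(*(C-P)[::-1])%(2*np.pi)
a0=np.arctan2(214.8-230,461.8-713)%(2*np.pi)
print(np.degrees([a0,a1]))
for a in np.r_[a0-.02,np.linspace(a0,a1,16)]:
    L=P+252*np.array([np.cos(a),np.sin(a)]);t=np.array([-np.sin(a),np.cos(a)])
    q=np.r_[L-76*t,306]
    R1=Ro.from_matrix(np.stack([[-t[0],-t[1],0],np.cross([0,0,-1],[-t[0],-t[1],0]),[0,0,-1]],1))
    print(np.degrees(a).round(1),q.round(0),(R0.inv().apply(q-s['tool_pos'])/1000).round(3),(R0.inv()*R1).as_rotvec(degrees=True).round(1))
E
```

```text
250.87895487664963
lin [ 0.0033 -0.0002 -0.0012] rot [-0.09  0.07 -0.35] tcp [457.3 311.8 304.8] [-1.799e+02  1.000e-01  9.310e+01] q [29.  -0.6 88.  -0.  92.7 25.9] F [ 0.6 -0.5 -0.6] t 9.2 0.2271361815783849
[183.46272005 227.34224529]
182.3 [458. 296. 306.] [-0.016 -0.    -0.001] [-0.1  0.1  0.8]
183.5 [457. 291. 306.] [-0.021 -0.002 -0.001] [-0.1  0.1 -0.4]
186.4 [454. 277. 306.] [-0.034 -0.005 -0.001] [-0.1  0.1 -3.3]
189.3 [452. 264. 306.] [-0.047 -0.008 -0.001] [-0.1  0.1 -6.2]
192.2 [451. 251. 306.] [-0.06  -0.01  -0.001] [-0.1  0.1 -9.2]
195.2 [450. 237. 306.] [-0.074 -0.011 -0.001] [ -0.1   0.1 -12.1]
198.1 [450. 224. 306.] [-0.087 -0.012 -0.001] [ -0.1   0.1 -15. ]
201.0 [451. 211. 306.] [-0.101 -0.012 -0.001] [ -0.1   0.1 -17.9]
203.9 [452. 197. 306.] [-0.114 -0.012 -0.001] [ -0.1   0.1 -20.9]
206.9 [454. 184. 306.] [-0.127 -0.01  -0.001] [ -0.1   0.1 -23.8]
209.8 [457. 171. 306.] [-0.141 -0.008 -0.001] [ -0.1   0.1 -26.7]
212.7 [460. 158. 306.] [-0.154 -0.006 -0.001] [ -0.1   0.1 -29.6]
215.6 [464. 145. 306.] [-0.167 -0.002 -0.001] [ -0.1   0.  -32.6]
218.6 [469. 132. 306.] [-0.18   0.002 -0.001] [ -0.1   0.  -35.5]
221.5 [474. 120. 306.] [-0.192  0.006 -0.001] [ -0.1   0.  -38.4]
224.4 [480. 108. 306.] [-0.205  0.011 -0.001] [ -0.1   0.  -41.3]
227.3 [486.  96. 306.] [-0.217  0.017 -0.001] [ -0.1   0.  -44.3]
```

Call:
servo_tool(fingers=[0, 0, 0, 0, 0, 0, 0, 0, 0, 0], linear=[[-0.008, 0, 0], [-0.016, 0, 0], [-0.021, -0.002, 0], [-0.027, -0.004, 0], [-0.034, -0.005, 0], [-0.04, -0.006, 0], [-0.047, -0.008, 0], [-0.06, -0.01, 0], [-0.074, -0.011, 0], [-0.087, -0.012, 0]], rotation=[[0, 0, 0], [0, 0, 0.5], [0, 0, -0.4], [0, 0, -2], [0, 0, -3.3], [0, 0, -4.7], [0, 0, -6.2], [0, 0, -9.2], [0, 0, -12.1], [0, 0, -15]])

```text
time: 10.2
tool_pos: [450.8, 225.0, 309.3]
tcp_rot: [179.6, -0.0, 108.3]
ft_force: [-1.0, 1.3, 1.8]
finger_gap: 0.3
grip_force: 1.3
```

```bash
cat >> h.py <<'E'
def plan(a,b,n):
    s=r.sense();R0=Ro.from_euler('xyz',s['tcp_rot'],degrees=True)
    print(s['tool_pos'].round(1),s['tcp_rot'].round(1),s['ft_force'].round(1),s['time'])
    for a in np.radians(np.linspace(a,b,n)):
        L=P+252*np.array([np.cos(a),np.sin(a)]);t=np.array([-np.sin(a),np.cos(a)])
        q=np.r_[L-76*t,306]
        R1=Ro.from_matrix(np.stack([[-t[0],-t[1],0],np.cross([0,0,-1],[-t[0],-t[1],0]),[0,0,-1]],1))
        print(np.degrees(a).round(1),q.round(0),(R0.inv().apply(q-s['tool_pos'])/1000).round(4),(R0.inv()*R1).as_rotvec(degrees=True).round(1))
E
python3 - <<'E'
from h import *
plan(198.1,226.5,11)
snap('top','top5.png')
E
```

```text
[450.8 225.  309.3] [179.6  -0.  108.3] [-1.   1.3  1.8] 10.2
198.1 [450. 224. 306.] [-0.0007 -0.0013  0.0032] [ 0.4 -0.   0.2]
200.9 [450. 211. 306.] [-0.0133 -0.0048  0.0032] [ 0.4 -0.  -2.6]
203.8 [452. 198. 306.] [-0.026  -0.0077  0.0032] [ 0.4  0.  -5.5]
206.6 [454. 185. 306.] [-0.0388 -0.0099  0.0032] [ 0.4  0.  -8.3]
209.5 [456. 172. 306.] [-0.0518 -0.0115  0.0032] [  0.4   0.  -11.1]
212.3 [459. 160. 306.] [-0.0648 -0.0125  0.0032] [  0.4   0.  -14. ]
215.1 [463. 147. 306.] [-0.0778 -0.0128  0.0032] [  0.4   0.  -16.8]
218.0 [468. 135. 306.] [-0.0909 -0.0125  0.0031] [  0.4   0.1 -19.7]
220.8 [473. 123. 306.] [-0.1039 -0.0115  0.0032] [  0.4   0.1 -22.5]
223.7 [478. 111. 306.] [-0.1168 -0.0099  0.0032] [  0.4   0.1 -25.3]
226.5 [484. 100. 306.] [-0.1297 -0.0076  0.0032] [  0.4   0.1 -28.2]
```

View pics/top5.png

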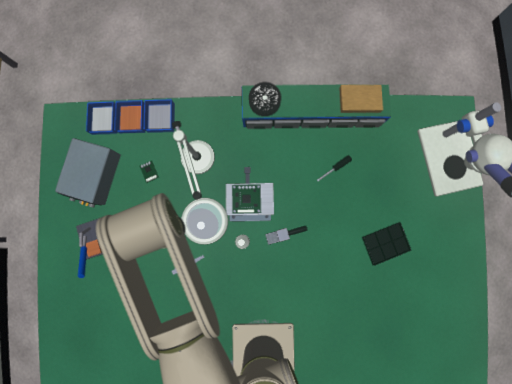

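The ring has moved to (204,221) and the finger is pushing from behind it. I'll carry on and stop a little short.

Call:
servo_tool(fingers=[0, 0, 0, 0, 0, 0, 0, 0, 0, 0], linear=[[-0.007, -0.003, 0.002], [-0.02, -0.006, 0.003], [-0.033, -0.009, 0.003], [-0.045, -0.011, 0.003], [-0.058, -0.012, 0.003], [-0.071, -0.0125, 0.003], [-0.084, -0.0125, 0.003], [-0.097, -0.012, 0.003], [-0.107, -0.011, 0.003], [-0.112, -0.0105, 0.003]], rotation=[[0, 0, -1.2], [0, 0, -4], [0, 0, -7], [0, 0, -9.7], [0, 0, -12.5], [0, 0, -15.4], [0, 0, -18.2], [0, 0, -21], [0, 0, -23.2], [0, 0, -24.3]])

```text
time: 11.25
tool_pos: [476.2, 115.1, 305.8]
tcp_rot: [179.7, 0.2, 132.4]
ft_force: [-2.9, 0.8, 1.1]
finger_gap: -0.3
grip_force: 1.3
```

```bash
python3 - <<'E'
from h import *
plan(222.7,228,7)
ims=[]
for n in('top','side'):
    s=snap(n,n+'6.png')
    u,v=proj(s,[543,45.5,306]);a,b=int(v)-45,int(u)-50;print(n,u,v,b,a,'lens@223',proj(s,[*(P+252*np.array([np.cos(np.radians(223)),np.sin(np.radians(223))])),306]))
    ims.append(cv2.resize(s['frame'][a:a+90,b:b+100,::-1],None,fx=4,fy=4,interpolation=cv2.INTER_CUBIC))
cv2.imwrite('pics/both6.png',cv2.hconcat(ims))
E
```

```text
[476.2 115.1 305.8] [179.7   0.2 132.4] [-2.9  0.8  1.1] 11.25
222.7 [476. 115. 306.] [-0.0001 -0.     -0.0002] [ 0.3  0.2 -0.3]
223.6 [478. 111. 306.] [-0.004  -0.0011 -0.0002] [ 0.3  0.2 -1.1]
224.5 [480. 108. 306.] [-0.008  -0.0022 -0.0001] [ 0.3  0.2 -2. ]
225.4 [482. 104. 306.] [-0.0119 -0.0032 -0.0001] [ 0.3  0.2 -2.9]
226.2 [484. 101. 306.] [-0.0158 -0.0041 -0.0001] [ 0.3  0.2 -3.8]
227.1 [486.  97. 306.] [-0.0198 -0.005  -0.0001] [ 0.3  0.2 -4.7]
228.0 [488.  94. 306.] [-0.0238 -0.0058 -0.0001] [ 0.3  0.2 -5.6]
top 244.8 194.8 194 149 lens@223 [240.3 199.9]
side 264.1 184.8 214 139 lens@223 [270.9 184.5]
```

View pics/both6.png

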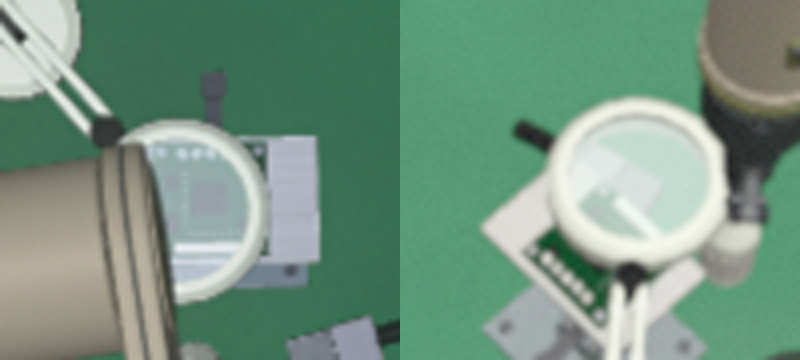

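The lens is about 26 mm short of centre in both views: ring centre (237.4,201.1) against target (244.8,194.8) in the top view, and (273.4,184.4) against (264.1,184.8) in the side view. I'll push about 22 mm more, back away and measure.

Call:
servo_tool(fingers=[0, 0, 0, 0, 0, 0, 0, 0, 0, 0], linear=[[-0.006, -0.0015, 0], [-0.012, -0.003, 0], [-0.018, -0.0045, 0], [-0.022, -0.0055, 0], [-0.022, -0.0055, 0], [-0.01, -0.0055, 0], [0.02, -0.0055, 0], [0.06, -0.0055, 0], [0.1, -0.0055, 0], [0.1, -0.0055, 0]], rotation=[[0, 0, -1.3], [0, 0, -2.7], [0, 0, -4], [0, 0, -5], [0, 0, -5], [0, 0, -5], [0, 0, -5], [0, 0, -5], [0, 0, -5], [0, 0, -5]])

```text
time: 12.35
tool_pos: [401.4, 188.9, 304.7]
tcp_rot: [179.7, 0.1, 137.6]
ft_force: [0.6, 0.5, 0.5]
finger_gap: -0.1
grip_force: 0.0
```

```bash
cat >> h.py <<'E'
def fit(s,guess,dbg=None):
    "fit lens angle: maximise white along projected top outer ring edge band, via mask of white vs. model"
    g=s['frame'].astype(int);white=((g.min(2)>165)).astype(np.float32)
    white=cv2.GaussianBlur(white,(3,3),0);best=[]
    th=np.radians(np.arange(0,360,5))
    for a in np.arange(guess-6,guess+6,.1):
        L=P+252*np.array([np.cos(np.radians(a)),np.sin(np.radians(a))])
        sc=0
        for rr,w in((58,1),(61,1),(70,-1),(73,-1)):
            for t in th:
                u,v=proj(s,[L[0]+rr*np.cos(t),L[1]+rr*np.sin(t),320]);u=int(round(u));v=int(round(v))
                if 0<=u<512 and 0<=v<384: sc+=w*white[v,u]
        best.append((sc,a))
    best.sort();return best[-3:]
E
python3 - <<'E'
from h import *
plan(227,228,2)
ims=[]
for n in('top','side'):
    s=snap(n,n+'7.png');print(n,fit(s,227.3))
    u,v=proj(s,[543,45.5,306]);a,b=int(v)-45,int(u)-50;print(n,u,v,b,a)
    ims.append(cv2.resize(s['frame'][a:a+90,b:b+100,::-1],None,fx=4,fy=4,interpolation=cv2.INTER_CUBIC))
cv2.imwrite('pics/both7.png',cv2.hconcat(ims))
E
```

```text
[401.4 188.9 304.7] [1.797e+02 1.000e-01 1.376e+02] [0.6 0.5 0.5] 12.35
227.0 [486.  98. 306.] [-0.1237 -0.0108 -0.0011] [0.3 0.1 0.6]
228.0 [488.  94. 306.] [-0.1281 -0.0121 -0.0011] [ 0.3  0.1 -0.4]
top [(np.float32(92.0), np.float64(226.09999999999974)), (np.float32(92.9375), np.float64(225.89999999999975)), (np.float32(93.875), np.float64(225.99999999999974))]
top 244.8 194.8 194 149
side [(np.float32(119.5625), np.float64(226.19999999999973)), (np.float32(119.625), np.float64(226.29999999999973)), (np.float32(119.875), np.float64(226.09999999999974))]
side 264.1 184.8 214 139
```

View pics/both7.png

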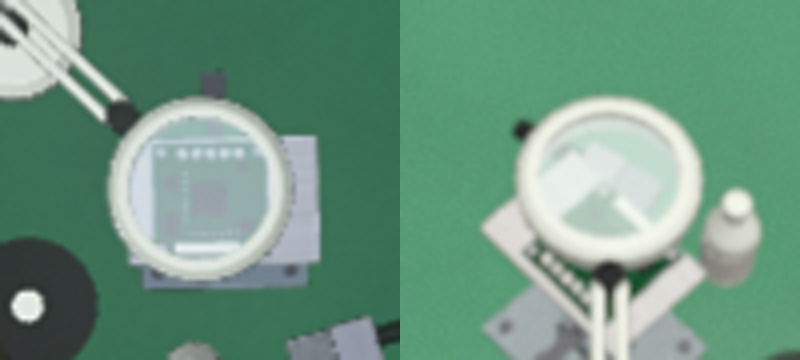

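Only a few mm remain. I'll fit the ring centre freely in each view and compare it with that view's chip estimate.

```bash
python3 - <<'E'
from h import *
th=np.radians(np.arange(0,360,4))
for n,c in(('top',(544,46.5)),('side',(542,44.3))):
    s=r.snapshot(n);g=s['frame'].astype(np.float32).min(2)
    best=[]
    for x in np.arange(525,556,1.):
        for y in np.arange(35,66,1.):
            pts=[np.array([proj(s,[x+q*np.cos(t),y+q*np.sin(t),z]) for t in th[::2]],np.float32) for q,z in((60,320),(71,306))]
            v=[cv2.remap(g,p[:,:1],p[:,1:],cv2.INTER_LINEAR).mean() for p in pts]
            best.append((v[0]-v[1],x,y))
    best.sort();b=np.array(best[-12:]);L=(b[:,1:]).mean(0)
    d=L-c;t=np.array([.735,-.678]);print(n,L,'off',d,'tangential',d@t,'radial',d@[.678,.735],np.ptp(b[:,1:],axis=0))
E
```

```text
top [537.91666667  49.41666667] off [-6.08333333  2.91666667] tangential -6.448750000000026 radial -1.980750000000028 [2. 4.]
side [537.66666667  47.08333333] off [-4.33333333  2.78333333] tangential -5.072100000000031 radial -0.892250000000022 [3. 3.]
```

Push 5.5 mm more, then back off the same way.

Call:
servo_tool(fingers=[0, 0, 0, 0, 0, 0, 0, 0, 0, 0], linear=[[-0.04, -0.011, 0], [-0.08, -0.011, 0], [-0.105, -0.011, 0], [-0.117, -0.011, 0], [-0.122, -0.011, 0], [-0.125, -0.011, 0], [-0.127, -0.011, 0], [-0.127, -0.011, 0], [-0.115, -0.011, 0], [-0.075, -0.011, 0]], rotation=[[0, 0, 0], [0, 0, 0], [0, 0, 0], [0, 0, 0], [0, 0, 0], [0, 0, 0], [0, 0, 0], [0, 0, 0], [0, 0, 0], [0, 0, 0]])

```text
time: 13.55
tool_pos: [452.7, 126.4, 304.7]
tcp_rot: [179.8, 0.3, 137.3]
ft_force: [-0.4, 0.6, 0.5]
finger_gap: -0.1
grip_force: 0.0
```

Call:
servo_tool(fingers=[0, 0, 0, 0, 0, 0], linear=[[0.04, 0, 0], [0.08, 0, 0], [0.08, 0, -0.04], [0.08, 0, -0.06], [0.08, 0, -0.06], [0.08, 0, -0.06]], rotation=[[0, 0, 0], [0, 0, 0], [0, 0, 0], [0, 0, 0], [0, 0, 0], [0, 0, 0]])

```text
time: 14.15
tool_pos: [392.8, 181.5, 365.1]
tcp_rot: [179.7, 0.3, 137.5]
ft_force: [0.1, -0.0, -0.8]
finger_gap: -0.1
grip_force: 0.0
```

```bash
python3 - <<'E'
from h import *
th=np.radians(np.arange(0,360,4));ims=[]
for n,c in(('top',(544,46.5)),('side',(542,44.3))):
    s=r.snapshot(n);g=s['frame'].astype(np.float32).min(2)
    best=[]
    for x in np.arange(525,556,1.):
        for y in np.arange(30,61,1.):
            pts=[np.array([proj(s,[x+q*np.cos(t),y+q*np.sin(t),z]) for t in th[::2]],np.float32) for q,z in((60,320),(71,306))]
            v=[cv2.remap(g,p[:,:1],p[:,1:],cv2.INTER_LINEAR).mean() for p in pts]
            best.append((v[0]-v[1],x,y))
    best.sort();b=np.array(best[-12:]);L=(b[:,1:]).mean(0)
    d=L-c;t=np.array([.735,-.678]);print(n,L,'off',d,'tangential',d@t,'radial',d@[.678,.735],fit(s,227.3)[-1])
    ims.append(s['frame'][120:300,130:330,::-1])
cv2.imwrite('pics/both8.png',cv2.resize(cv2.hconcat(ims),None,fx=2,fy=2,interpolation=cv2.INTER_CUBIC))
goto([400,190,350],[0,0,-1],[0,1,0])
E
```

```text
top [541.   46.5] off [-3.  0.] tangential -2.205 radial -2.0340000000000003 (np.float32(92.5625), np.float64(226.7999999999997))
side [541.    44.25] off [-1.   -0.05] tangential -0.7011000000000019 radial -0.714749999999998 (np.float32(121.875), np.float64(227.19999999999968))
lin [0.0006 0.0117 0.0136] rot [ 0.24  0.08 47.46] tcp [392.5 181.  363.6] [179.8   0.2 137.5] q [ 1.800e+01 -2.020e+01  9.920e+01 -1.000e-01  1.007e+02 -2.950e+01] F [-0.7 -0.2 -0.2] t 14.25 0.04039063067851606
```

View pics/both8.png

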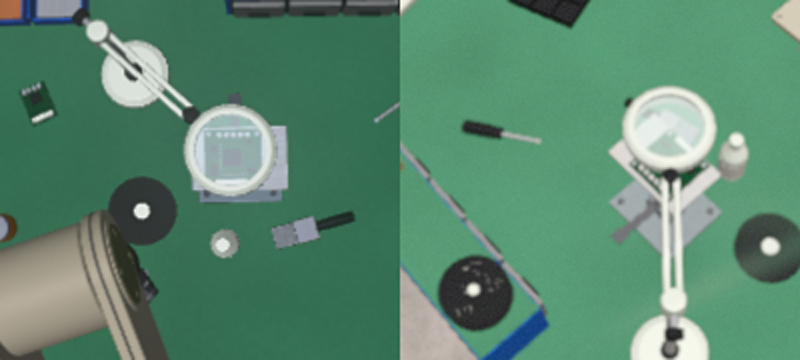

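The ring is centred over the chip to about 2 mm in both views, and the residual is within the calibration error. The gripper is clear and the bystanders haven't moved, so I'm handing in.

```bash
python3 -c "
from bench import r
print(r.hand_in())"
```

```text
the job is handed in; nothing more can be done
None
```

The job is handed in, at about 14 s of the 58 s allowed: the rest is on notch 5 held by its pawl, the lens is over the chip to within about 2 mm by the cameras, the gripper has let go of both, and the other things on the bench look undisturbed.

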